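Swap the open tool drawers

ROBOT

A 7-joint arm with a two-finger parallel gripper is mounted at the origin on the work surface. World frame = base frame: x ahead of the robot, y to its left, z up, the work surface at z = 0. Lengths are in m, angles in rad, forces in N, time in s.
With the tool pointing down it reaches from about 0.4 to 0.85 m from the base axis. Payload 4.5 kg.
Tool frame: the origin (TCP) lies midway between the tips of the shut fingers; the grasp point (between the pads) lies 19 mm behind it; z points along the fingers, y is the direction in which the jaws open and shut (so a half turn about z gives the same grasp; the last joint's range is limited). The gripper opens to 88 mm and grips with 3 to 60 N. Pads are 18 mm wide; open, the fingers measure 123 mm over their backs; the gripper's body (75 mm by 187 mm) begins 45 mm behind the grasp point.
Start: joints at [-1.15, 0.689, -0.195, 1.565, 0.157, 0.902, -0.215], TCP at [0.236, 0.579, 0.239] pointing down, gripper open.
Joint ranges: [-3.01, 3.01], [-0.46, 2.08], [-1.47, 1.51], [0.13, 2.56], [-1, 4.14], [0.04, 2.09], [-2.66, 2.66]. Speed limits (rad/s): [2.57, 2.57, 3.14, 3.14, 3.14, 3.14, 3.14].

INTERFACE

Orientations are given as a unit quaternion [x, y, z, w].
In Python, from plant import r gives the robot as it stands. The module is installed in compiled form; this text tells all that it offers.
- The arm moves only by the shell command python3 -m jog 'ROWS' [FORCE]. ROWS is JSON, a list of rows, each an object with "translation": the shift along the tool's x, y, z in units of 40 mm (1.0 is 40 mm), a list of three; "twist": the turn about the tool's z in units of 6 degrees (1.0 is 6 degrees); "claw": the opening in per cent of the stroke, from 0 (shut) to 100 (fully open). A call has 1 to 20 rows; each row shifts and turns the commanded pose from where the row before left it, along the tool's axes as they then stand; what a row does not reach is not made up. A row lasts 1/12 s, in which the tool goes at most 41.7 mm and 7.16 degrees, less where a joint would pass 70% of its speed; a pose out of reach is approached as far as the arm can. A call is refused whole if a number of a shift passes 1 or a number of a turn 1, either way. A call with a gripper value outside its range is refused whole. The fingers move at their own pace and stop on an object; FORCE is the grip in N (left out, the last holds). Time passes only in rows, so rows that do not move let the fingers close. It gives the time, the measured TCP pose, the force and the opening at its end, in the units of the state.
- r.get_state(): the state, without advancing time (a new reading comes with each control period).
- r.snapshot(name): name is "scene" or "top"; returns a dict with "img" (480x640x3 uint8, red, green, blue), "fx", "fy", "cx", "cy" (pixels), "origin" and "rotation" of the camera in the world. Camera axes: x right, y up, looking along -z (the intrinsics and any distortion apply to the point x, -y, -z); pixel columns grow to the right and rows downward; lengths in m; the calibration is good to about 2 mm. A picture is of the moment at which its call begins. There is no depth.
- r.finish_job(): hands the job in, once; it reports no verdict.
Trained networks look in the newest picture that a camera, given by its name, has taken for a name from the list of things; names that differ only in an ending like _2 or _b are one class to them, and where a whole thing is asked for, a point or a joint stands for the part that bears it (a point fixed in the world has none). Each returns a list of dicts, best first, with "confidence" (0 to 1); they miss things now and then, are a little off and sometimes report something else, mostly with a low value. They report only what shows in the picture. A call takes as long as a camera call.
- r.spot_in(label, camera): "rect" ([left, top, right, bottom] in pixels, round what is visible of it).
- r.spot_point(label, camera): "location" ([row, column] in pixels: a listed point, or the origin of a listed thing).
The state is a dict: "clock": time; "q": joint angles; "qd": joint speeds; "joint_torque": joint torques, N m; "tool_pos": TCP position; "eef_rot": TCP orientation; "contact_force": force on the tool from outside, world axes, zero at the start; "moment": the same for the moment, N m; "opening": opening from 0.0 (shut) to 1.0 (fully open).
Only numpy, scipy, OpenCV 4.12 (cv2) and the standard library are available. Lean on these libraries where they do the work, as an engineer would, in place of code of your own. Each camera call takes 0.05 s, during which the arm holds its last target. There are 200 camera calls.

TASK

The wrong tool drawer has been left out on the shop bench: first push the narrow case's drawer fully shut with the fingertips. Then hook a fingertip behind the lip of the wide case's drawer, which stands ajar, and draw it fully out to its stop. Grasp and lift nothing, do not pinch the drawer fronts or slam the drawers, leave the bottle, can and mug alone, and finish clear of everything.

Things in the scene. Friction and masses are not known exactly. Their poses are not given: they have to be found in the camera images.
- wide_case: The wide tool case: black plastic box fixed to the bench (heavy, does not move), 260 mm wide (y), 240 mm deep (x), 118 mm high, with one drawer in its front. Origin: centre of the underside, on the bench. Its x axis points from the front to the back of the case, so the drawer slides out along its -x; its front face lies 120 mm from the origin along -x.
- wide_front (a point): Front panel of the wide drawer: 254 mm wide, 72 mm high, 8 mm thick; it moves with the drawer. Origin: centre of the panel's outer face, 64 mm above the bench (top edge at 100 mm, lower edge at 28 mm). Axes as the case's: -x points out of the case.
- wide_lip (a point): The wide drawer's lip: bar 212 mm wide (y), 18 mm high, 7 mm thick, behind the front panel's top edge (it overhangs the drawer by 4 mm); panel and lip together are 15 mm thick. Origin: centre of the lip's inner face (towards the case; the face to hook), 88 mm above the bench; lip top at 97 mm. Axes as the case's.
- wide_drawer (a joint): How far the wide drawer is out, m: 0 shut, 0.18 at its stop; also the free gap between lip and case front. Starts ajar, 0.055 to 0.08. About 3.5 N of friction, stays where left, 0.5 to 1.05 kg. Inside, the floor is 36 mm above the bench and the first 85 mm behind the lip are empty (then a divider and fixed sockets).
- narrow_case: The narrow tool case: black plastic box fixed to the bench (heavy, does not move), 180 mm wide (y), 240 mm deep (x), 118 mm high, with one drawer in its front. Origin: centre of the underside, on the bench. Its x axis points from the front to the back of the case, so the drawer slides out along its -x; its front face lies 120 mm from the origin along -x.
- narrow_front (a point): Front panel of the narrow drawer: 174 mm wide, 72 mm high, 8 mm thick; it moves with the drawer. Origin: centre of the panel's outer face, 64 mm above the bench (top edge at 100 mm, lower edge at 28 mm). Axes as the case's: -x points out of the case.
- narrow_lip (a point): The narrow drawer's lip: bar 132 mm wide (y), 18 mm high, 7 mm thick, behind the front panel's top edge (it overhangs the drawer by 4 mm); panel and lip together are 15 mm thick. Origin: centre of the lip's inner face (towards the case; the face to hook), 88 mm above the bench; lip top at 97 mm. Axes as the case's.
- narrow_drawer (a joint): How far the narrow drawer is out, m: 0 shut, 0.18 at its stop; also the free gap between lip and case front. Starts well out, 0.09 to 0.15. About 3.5 N of friction, stays where left, 0.5 to 1.05 kg. Inside, the floor is 36 mm above the bench and the first 85 mm behind the lip are empty (then a divider and fixed sockets).
- oil: Bystander: white oil bottle, 44 mm diameter, 100 mm high, standing loose on top of the wide case, 95 mm or more behind its front. Origin: centre of its underside.
- spray: Bystander: spray can, 54 mm diameter, 160 mm high, standing loose on the bench to the left. Origin: centre of its underside.
- mug: Bystander: white mug, 76 mm diameter and 95 mm high, standing loose on the bench to the right. Origin: centre of its underside.

How it is judged:
On the way, in this order (a step that is already met when the one before it is completed fails the run):
1. the narrow drawer is pushed shut (within 6 mm) (value of joint narrow_drawer below 0.006 m), for 0.1 s.
2. the wide drawer is being drawn out, past 0.10 m, by fingers that press on the inner side of its lip (value of joint narrow_drawer below 0.006 m and contact force between wide_drawer_c1 and the fingers above 1 N and value of joint wide_drawer above 0.1 m), for 0.04 s.
3. the wide drawer is fully out (within 10 mm of its stop) (value of joint narrow_drawer below 0.006 m and value of joint wide_drawer above 0.17 m), for 0.1 s.
At the end, for the whole second after the job is handed in: The narrow drawer is shut within 6 mm, the wide drawer is out within 10 mm of its stop at 0.18 m, both are at rest (below 10 mm/s), and the bottle, can and mug stand within 30 mm of where they stood (all of step 3 and velocity of joint wide_drawer between -0.01 and 0.01 m/s and velocity of joint narrow_drawer between -0.01 and 0.01 m/s and distance of each of oil, spray, mug from where it was at the start of the episode below 0.03 m); the robot touches nothing.
It fails at once if the wide drawer's front is pinched: fingers press on its panel and on its lip at once (contact force between each of wide_drawer_c0, wide_drawer_c1 and the fingers above 3 N).
It fails at once if the narrow drawer's front is pinched: fingers press on its panel and on its lip at once (contact force between each of narrow_drawer_c0, narrow_drawer_c1 and the fingers above 3 N).
It fails at once if a drawer is slammed or yanked (faster than 0.5 m/s) ((velocity of joint wide_drawer above 0.5 m/s or velocity of joint wide_drawer below -0.5 m/s) or (velocity of joint narrow_drawer above 0.5 m/s or velocity of joint narrow_drawer below -0.5 m/s)).
It fails at once if the bottle, can or mug is lifted or displaced by more than 30 mm (distance of any of oil, spray, mug from where it was at the start of the episode above 0.03 m).
It fails at once if the bottle, can or mug is tipped (over 0.3 rad) (angle between any of oil, spray, mug's own z axis and vertical above 0.3 rad).
It also fails if it takes over 53 s, if anything falls off the work surface, if the arm or the gripper's body presses on something with over 40 N, if the wrist force passes 120 N, or if a joint passes its speed limit or range.

## Working session

There is one attempt and no reset: what is moved stays moved. The work goes in short steps, Python scripts to look and compute and a shell command to move; the robot and the scene stay as the last step left them, time stands still between calls to the robot, and variables do not carry over. Pictures are saved under pics/ and viewed, about 8 in all and at most 12, crops included, and the job is handed in when it is done.

```bash
mkdir -p pics
cat > h.py <<'E'
import numpy as np, cv2
from plant import r
from scipy.spatial.transform import Rotation as R
def ray(s,row,col):
    d=np.array([(col-s['cx'])/s['fx'],-(row-s['cy'])/s['fy'],-1.]);return np.array(s['origin']),np.array(s['rotation'])@d
def at_z(s,row,col,z):
    o,d=ray(s,row,col);return o+d*(z-o[2])/d[2]
def st():
    s=r.get_state();print('t',round(s['clock'],2),'tcp',np.round(s['tool_pos'],4),'F',np.round(s['contact_force'],1),'open',round(s['opening'],2));print(np.round(R.from_quat(s['eef_rot']).as_matrix(),3).tolist(),np.round(s['q'],2));return s
def save(s,n): cv2.imwrite('pics/'+n,cv2.cvtColor(s['img'],cv2.COLOR_RGB2BGR))
E
python3 - <<'E'
from h import *
st()
H=dict(wide_case=0,wide_front=.064,wide_lip=.088,narrow_case=0,narrow_front=.064,narrow_lip=.088,oil=.118,spray=0,mug=0)
for c in ('top','scene'):
    s=r.snapshot(c);save(s,c+'1.png');print(c,{k:np.round(v,3).tolist() for k,v in s.items() if k!='img'})
    for k,z in H.items():
        for p in r.spot_point(k,c)[:2]: print(k,np.round(p['location']),round(p['confidence'],2),np.round(at_z(s,*p['location'],z),3))
E
```

```text
t 0.0 tcp [0.2356 0.5782 0.2379] F [-0.2 -0.   0.1] open 1.0
[[-0.926, 0.377, -0.001], [0.377, 0.926, -0.002], [-0.0, -0.002, -1.0]] [-1.15  0.69 -0.19  1.57  0.16  0.9  -0.22]
top {'fx': 439.756, 'fy': 439.756, 'cx': 317.168, 'cy': 246.4, 'origin': [0.502, 0.012, 1.279], 'rotation': [0.044, -0.038, -0.699, 0.713]}Traceback (most recent call last):
  File "<stdin>", line 7, in <module>
  File "h.py", line 7, in at_z
    o,d=ray(s,row,col);return o+d*(z-o[2])/d[2]
        ~~~^^^^^^^^^^^
  File "h.py", line 5, in ray
    d=np.array([(col-s['cx'])/s['fx'],-(row-s['cy'])/s['fy'],-1.]);return np.array(s['origin']),np.array(s['rotation'])@d
                                                                                                ~~~~~~~~~~~~~~~~~~~~~~~^~
ValueError: matmul: Input operand 1 has a mismatch in its core dimension 0, with gufunc signature (n?,k),(k,m?)->(n?,m?) (size 3 is different from 4)
```

View pics/top1.png

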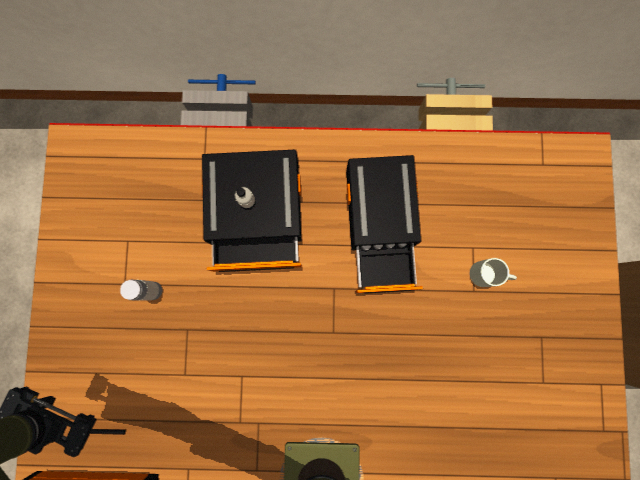

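The top view shows the wide drawer's orange front at row ~267 (cols 208–301) and the narrow one's at row ~289 (cols 357–422). The can is at (290,140), the mug at (272,490), and the bottle stands on the wide case. The camera rotation is a quaternion, so I'll fix the helper.

```bash
sed -i "s/np.array(s\['rotation'\])@d/R.from_quat(s['rotation']).as_matrix()@d/" h.py
python3 - <<'E'
from h import *
H=dict(wide_case=0,wide_front=.064,wide_lip=.088,narrow_case=0,narrow_front=.064,narrow_lip=.088,oil=.118,spray=0,mug=0)
for c in ('top','scene'):
    s=r.snapshot(c);save(s,c+'2.png');print(c,np.round(s['origin'],2))
    for k,z in H.items():
        for p in r.spot_point(k,c)[:2]: print(k,np.round(p['location']),round(p['confidence'],2),np.round(at_z(s,*p['location'],z),3))
    if c=='top':
        hsv=cv2.cvtColor(s['img'],cv2.COLOR_RGB2HSV)
        m=cv2.inRange(hsv,(8,225,190),(20,255,255)); m[:225]=0;m[320:]=0
        n,l,stt,cen=cv2.connectedComponentsWithStats(m)
        for i in range(1,n):
            if stt[i,4]>80:
                ys,xs=np.where(l==i); 
                print(stt[i]); 
                # top edge per column: lip inner edge (z~.097), fit line
                cols=np.unique(xs); top=np.array([ys[xs==q].min() for q in cols]);bot=np.array([ys[xs==q].max() for q in cols])
                for nm,e,z in(('inner',top-.5,.097),('outer',bot+.5,.1)):
                    a,b=np.polyfit(cols[4:-4],e[4:-4],1)
                    print(nm,[np.round(at_z(s,a*q+b,q,z),3).tolist() for q in (cols[0]-.5,cols[-1]+.5)])
        cv2.imwrite('pics/crop.png',cv2.resize(cv2.cvtColor(s['img'][130:310,190:440],cv2.COLOR_RGB2BGR),None,fx=3.2,fy=3.2,interpolation=cv2.INTER_CUBIC))
E
```

```text
top [0.5  0.01 1.28]
wide_case [202. 260.] 0.72 [0.782 0.196 0.   ]
wide_front [270. 255.] 0.84 [0.575 0.195 0.064]
wide_lip [262. 258.] 0.6 [0.595 0.185 0.088]
narrow_case [210. 377.] 0.76 [ 0.762 -0.151  0.   ]
narrow_case [200. 248.] 0.42 [0.785 0.233 0.   ]
narrow_front [287. 388.] 0.87 [ 0.535 -0.173  0.064]
narrow_front [201. 258.] 0.64 [0.77  0.195 0.064]
narrow_lip [283. 389.] 0.98 [ 0.546 -0.173  0.088]
oil [202. 245.] 0.74 [0.754 0.221 0.118]
spray [290. 154.] 0.85 [0.515 0.496 0.   ]
mug [270. 485.] 0.77 [ 0.592 -0.463  0.   ]
[207 261  94   9 440]
inner [[0.585, 0.321, 0.097], [0.602, 0.068, 0.097]]
outer [[0.572, 0.32, 0.1], [0.589, 0.067, 0.1]]
[358 284  65   9 292]
inner [[0.532, -0.087, 0.097], [0.546, -0.26, 0.097]]
outer [[0.52, -0.086, 0.1], [0.533, -0.259, 0.1]]
scene [0.58 0.94 0.91]
wide_case [325. 253.] 0.66 [0.781 0.21  0.   ]
wide_front [303. 340.] 0.87 [0.584 0.189 0.064]
wide_lip [300. 338.] 0.81 [0.588 0.203 0.088]
narrow_case [223. 277.] 0.76 [ 0.775 -0.155 -0.   ]
narrow_front [207. 369.] 0.66 [ 0.517 -0.166  0.064]
narrow_lip [199. 364.] 0.62 [ 0.533 -0.17   0.088]
narrow_lip [292. 260.] 0.6 [0.76  0.19  0.088]
oil [291. 259.] 0.94 [0.758 0.212 0.118]
spray [455. 374.] 0.75 [0.509 0.498 0.   ]
spray [205. 366.] 0.4 [ 0.522 -0.255  0.   ]
mug [169. 348.] 0.59 [ 0.578 -0.447 -0.   ]
```

View pics/crop.png

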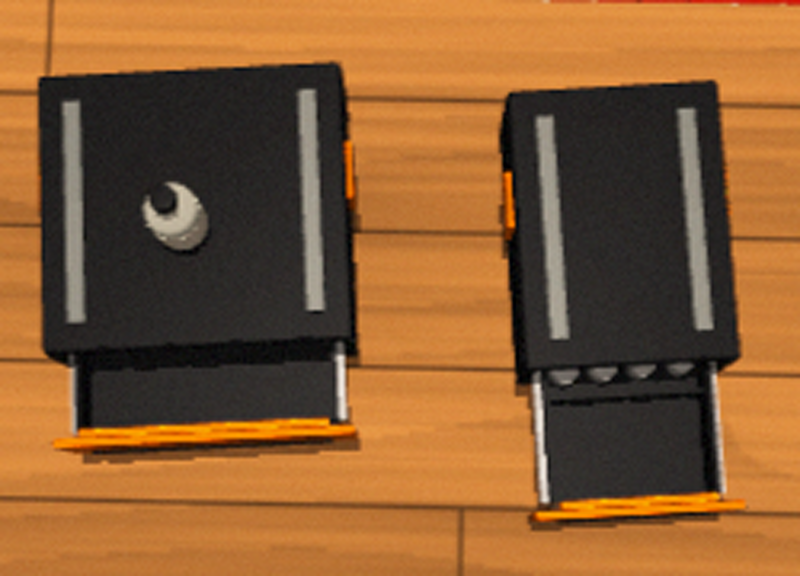

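View pics/scene2.png

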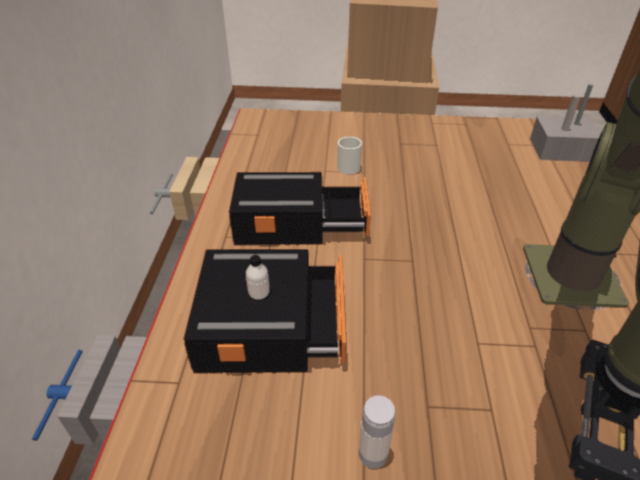

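The scene view agrees with the top one: the cases are turned about +4°, the widths measured are 253.5 and 173.5 mm (given: 254 and 174), and the wide and narrow drawers are both out as described. I'll twist, shut the fingers and travel at height.

```bash
python3 -m jog '[{"translation":[0,0,0],"twist":-0.87,"claw":0},{"translation":[0,0,0],"twist":-0.87,"claw":0},{"translation":[0,0,0],"twist":-0.87,"claw":0},{"translation":[0,0,0],"twist":-0.87,"claw":0},{"translation":[0,0,0],"twist":-0.87,"claw":0},{"translation":[-0.54,-0.81,0],"twist":0,"claw":0},{"translation":[-0.54,-0.81,0],"twist":0,"claw":0},{"translation":[-0.54,-0.81,0],"twist":0,"claw":0},{"translation":[-0.54,-0.81,0],"twist":0,"claw":0},{"translation":[-0.54,-0.81,0],"twist":0,"claw":0},{"translation":[-0.54,-0.81,0],"twist":0,"claw":0},{"translation":[-0.54,-0.81,0],"twist":0,"claw":0},{"translation":[-0.54,-0.81,0],"twist":0,"claw":0},{"translation":[-0.54,-0.81,0],"twist":0,"claw":0}]' 20; python3 -c "from h import *;st()"
```

```text
clock: 2.27
tool_pos: [0.4508, 0.2997, 0.2389]
eef_rot: [-0.034, 0.999, 0.0, 0.0]
contact_force: [1.5, 0.1, -0.2]
opening: 0.004
t 2.27 tcp [0.4508 0.2997 0.2389] F [ 1.5  0.1 -0.2] open 0.0
[[-0.998, -0.069, 0.0], [-0.069, 0.998, 0.0], [-0.0, 0.0, -1.0]] [-0.44  0.59 -0.37  1.81  0.29  0.79  0.68]
```

```bash
python3 -m jog '[{"translation":[0.05,-0.99,0],"twist":0,"claw":0},{"translation":[0.05,-0.99,0],"twist":0,"claw":0},{"translation":[0.05,-0.99,0],"twist":0,"claw":0},{"translation":[0.05,-0.99,0],"twist":0,"claw":0},{"translation":[0.05,-0.99,0],"twist":0,"claw":0},{"translation":[0.05,-0.99,0],"twist":0,"claw":0},{"translation":[0.05,-0.99,0],"twist":0,"claw":0},{"translation":[0.05,-0.99,0],"twist":0,"claw":0},{"translation":[0.05,-0.99,0],"twist":0,"claw":0},{"translation":[0.05,-0.99,0],"twist":0,"claw":0},{"translation":[0.05,-0.99,0],"twist":0,"claw":0},{"translation":[0.05,-0.99,0],"twist":0,"claw":0},{"translation":[0,0,0.84],"twist":0,"claw":0},{"translation":[0,0,0.84],"twist":0,"claw":0},{"translation":[0,0,0.84],"twist":0,"claw":0},{"translation":[0,0,0.84],"twist":0,"claw":0},{"translation":[0,0,0.84],"twist":0,"claw":0}]'
python3 - <<'E'
from h import *
st();s=r.snapshot('scene');cv2.imwrite('pics/s3.png',cv2.cvtColor(s['img'][100:340,200:520],cv2.COLOR_RGB2BGR).repeat(2,0).repeat(2,1))
E
```

```text
clock: 3.68
tool_pos: [0.4588, -0.1748, 0.0695]
eef_rot: [-0.034, 0.999, 0.0, 0.001]
contact_force: [0.2, -0.3, 0.1]
opening: 0.008
t 3.68 tcp [ 0.4588 -0.1748  0.0695] F [ 0.2 -0.3  0.1] open 0.01
[[-0.998, -0.068, 0.001], [-0.068, 0.998, 0.0], [-0.001, -0.0, -1.0]] [ 0.39  0.82 -0.19  2.09  0.54  0.27  1.37]
```

View pics/s3.png

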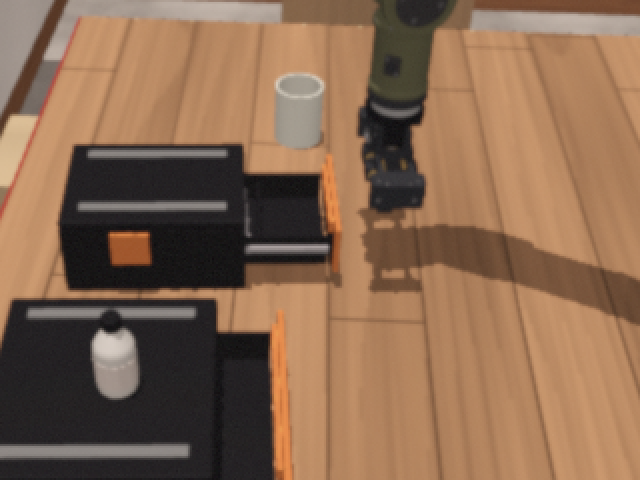

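The shut gripper stands about 50 mm in front of the narrow front and nothing else is near it. Now I'll push at a moderate speed.

```bash
python3 -m jog '[{"translation":[-0.4,0,0],"twist":0,"claw":0},{"translation":[-0.4,0,0],"twist":0,"claw":0},{"translation":[-0.3,0,0],"twist":0,"claw":0},{"translation":[-0.2,0,0],"twist":0,"claw":0},{"translation":[-0.2,0,0],"twist":0,"claw":0},{"translation":[-0.2,0,0],"twist":0,"claw":0},{"translation":[-0.2,0,0],"twist":0,"claw":0},{"translation":[-0.25,0,0],"twist":0,"claw":0},{"translation":[-0.25,0,0],"twist":0,"claw":0},{"translation":[-0.25,0,0],"twist":0,"claw":0},{"translation":[-0.25,0,0],"twist":0,"claw":0},{"translation":[-0.25,0,0],"twist":0,"claw":0},{"translation":[-0.25,0,0],"twist":0,"claw":0},{"translation":[-0.25,0,0],"twist":0,"claw":0}]'
```

```text
clock: 4.9
tool_pos: [0.6033, -0.1641, 0.0708]
eef_rot: [-0.034, 0.999, 0.0, -0.001]
contact_force: [-4.7, 0.9, 3.2]
opening: 0.007
```

```bash
for i in 1; do python3 -m jog '[{"translation":[-0.12,0,0],"twist":0,"claw":0},{"translation":[-0.12,0,0],"twist":0,"claw":0},{"translation":[-0.12,0,0],"twist":0,"claw":0},{"translation":[-0.12,0,0],"twist":0,"claw":0},{"translation":[-0.1,0,0],"twist":0,"claw":0},{"translation":[0,0,0],"twist":0,"claw":0}]'; done
python3 - <<'E'
from h import *
s=r.snapshot('top')
for k,z in dict(narrow_front=.064,narrow_case=0).items():
    for p in r.spot_point(k,'top')[:1]: print(k,p['confidence'],at_z(s,*p['location'],z))
cv2.imwrite('pics/t4.png',cv2.resize(cv2.cvtColor(s['img'][130:310,190:440],cv2.COLOR_RGB2BGR),None,fx=3.2,fy=3.2,interpolation=cv2.INTER_CUBIC))
E
```

```text
clock: 5.4
tool_pos: [0.6229, -0.1629, 0.0702]
eef_rot: [-0.034, 0.999, -0.0, -0.005]
contact_force: [-12.7, 1.0, 8.8]
opening: 0.006
narrow_front 0.64 [ 0.64033763 -0.16511931  0.064     ]
narrow_case 0.86 [ 0.76162526 -0.15382853  0.        ]
```

View pics/t4.png

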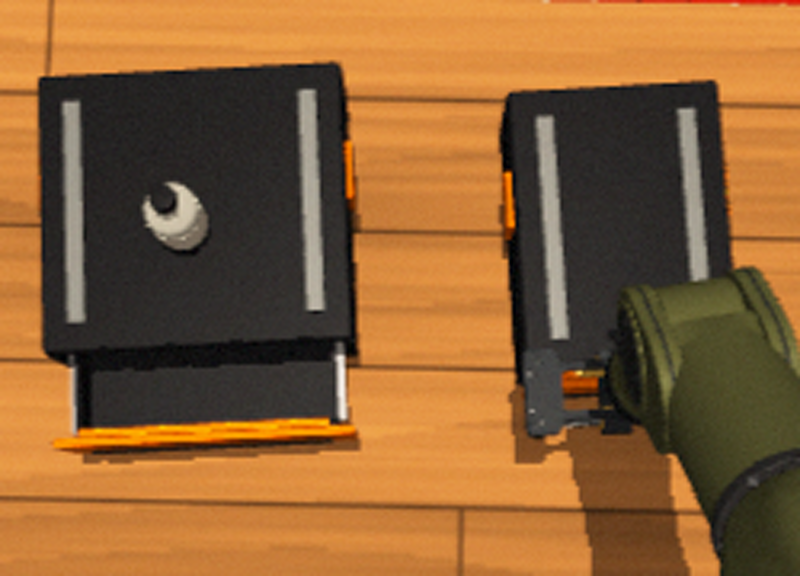

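The drawer front now sits against the case and the force has jumped to 12.7 N. I'll press slightly more to confirm the stop.

```bash
python3 -m jog '[{"translation":[-0.1,0,0],"twist":0,"claw":0},{"translation":[-0.05,0,0],"twist":0,"claw":0},{"translation":[0,0,0],"twist":0,"claw":0},{"translation":[0,0,0],"twist":0,"claw":0}]'
```

```text
clock: 5.88
tool_pos: [0.6227, -0.1631, 0.0697]
eef_rot: [-0.034, 0.999, -0.0, -0.011]
contact_force: [-24.0, 2.5, 17.0]
opening: 0.003
```

It's hard against the stop: no motion with the force at 24 N. Now retreat, go up and across in front of the wide drawer.

```bash
python3 -m jog '[{"translation":[0.3,0,0],"twist":0,"claw":0},{"translation":[0.6,0,0],"twist":0,"claw":0},{"translation":[0.9,0,0],"twist":0,"claw":0},{"translation":[0.9,0,0],"twist":0,"claw":0},{"translation":[0.9,0,0],"twist":0,"claw":0},{"translation":[0,0,-0.9],"twist":0,"claw":0},{"translation":[0,0,-0.9],"twist":0,"claw":0},{"translation":[0,0,-0.9],"twist":0,"claw":0},{"translation":[0,0.9,0],"twist":0,"claw":0},{"translation":[0,0.9,0],"twist":0,"claw":0},{"translation":[0,0.9,0],"twist":0,"claw":0},{"translation":[0,0.9,0],"twist":0,"claw":0},{"translation":[0,0.9,0],"twist":0,"claw":0},{"translation":[0,0.9,0],"twist":0,"claw":0},{"translation":[0,0.9,0],"twist":0,"claw":0},{"translation":[0,0.9,0],"twist":0,"claw":0},{"translation":[0,0.9,0],"twist":0,"claw":0},{"translation":[0,0.9,0],"twist":0,"claw":0},{"translation":[0,0,0],"twist":0,"claw":0}]'
python3 - <<'E'
from h import *
s=r.snapshot('top')
crop=lambda a:a
for k,z in dict(narrow_front=.064,wide_front=.064,wide_lip=.088,wide_case=0).items():
    for p in r.spot_point(k,'top')[:1]: print(k,round(p['confidence'],2),np.round(at_z(s,*p['location'],z),3))
# dark-case front edge of wide, z=.118: project expected points
def px(s,P):
    d=R.from_quat(s['rotation']).as_matrix().T@(np.array(P)-s['origin']);return s['cy']-s['fy']*d[1]/-d[2], s['cx']+s['fx']*d[0]/-d[2]
u=np.array([.9977,.068,0])
lip=np.array([.595,.1945,.097])
im=s['img'].copy()
for q,c in ((.055,(255,0,0)),(.065,(0,255,0)),(.075,(0,0,255))):
    p=lip+u*q;p[2]=.118
    for o in (-.06,.05): a=px(s,p+o*np.array([-.068,.998,0])); print(q,np.round(a,1)); im[int(round(a[0])),int(round(a[1]))-3:int(round(a[1]))+4]=c
for q in (.027,):
    p=lip+u*q;print('target',p)
cv2.imwrite('pics/t5.png',cv2.resize(cv2.cvtColor(im[200:310,190:440],cv2.COLOR_RGB2BGR),None,fx=3.2,fy=3.2,interpolation=cv2.INTER_NEAREST))
E
```

```text
clock: 7.47
tool_pos: [0.4658, 0.1981, 0.1799]
eef_rot: [-0.04, 0.999, 0.005, 0.003]
contact_force: [1.6, 0.7, 0.6]
opening: 0.003
narrow_front 0.94 [ 0.641 -0.172  0.064]
wide_front 0.96 [0.579 0.194 0.064]
wide_lip 0.97 [0.591 0.194 0.088]
wide_case 0.8 [0.786 0.211 0.   ]
0.055 [239.6 274.1]
0.055 [241.6 232.9]
0.065 [235.9 274. ]
0.065 [237.9 232.8]
0.075 [232.2 273.8]
0.075 [234.2 232.7]
target [0.6219379 0.196336  0.097    ]
```

View pics/t5.png

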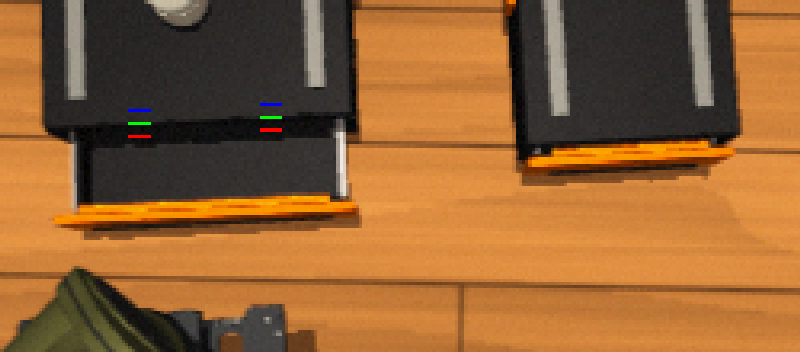

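The wide gap reads q ≈ 0.065, as expected. The narrow drawer looks shut, but a thin dark seam shows, so I'll measure it before going on.

Run:
```python
from h import *
s=r.snapshot('top');im=s['img']
for c0 in (365,380,395,410):
    print(c0,[tuple(int(x) for x in im[y,c0]) for y in range(238,256)])
hsv=cv2.cvtColor(im,cv2.COLOR_RGB2HSV)
m=cv2.inRange(hsv,(8,200,150),(20,255,255)); m[:235]=0;m[260:]=0;m[:,:340]=0;m[:,435:]=0
n,l,stt,_=cv2.connectedComponentsWithStats(m);i=1+stt[1:,4].argmax();print(stt[i])
ys,xs=np.where(l==i);cols=np.unique(xs)[8:-8]
for nm,f,z,o in (('inner',np.min,.097,-.5),('outer',np.max,.1,.5)):
    a,b=np.polyfit(cols,[f(ys[xs==q])+o for q in cols],1);print(nm,[np.round(at_z(s,a*q+b,q,z),4) for q in (365,388,410)])
sc=r.snapshot('scene');cv2.imwrite('pics/s6.png',cv2.resize(cv2.cvtColor(sc['img'][150:260,220:400],cv2.COLOR_RGB2BGR),None,fx=4.4,fy=4.4,interpolation=cv2.INTER_CUBIC))
```

```text
365 [(52, 50, 47), (50, 47, 46), (53, 52, 50), (52, 49, 46), (52, 49, 45), (50, 48, 44), (24, 22, 20), (38, 21, 11), (159, 74, 7), (249, 154, 0), (238, 128, 0), (250, 160, 0), (248, 157, 0), (176, 63, 0), (107, 40, 3), (38, 23, 15), (60, 40, 25), (118, 73, 33)]
380 [(44, 43, 36), (52, 51, 46), (52, 47, 48), (48, 46, 44), (46, 46, 42), (29, 29, 27), (31, 18, 13), (138, 63, 7), (249, 155, 0), (245, 161, 0), (250, 145, 0), (248, 145, 0), (212, 85, 0), (112, 42, 3), (58, 26, 5), (54, 35, 21), (124, 74, 37), (118, 70, 29)]
395 [(42, 38, 36), (49, 44, 42), (49, 46, 42), (45, 43, 43), (29, 29, 28), (22, 12, 13), (124, 54, 7), (249, 151, 0), (250, 163, 0), (249, 154, 0), (249, 147, 0), (244, 121, 0), (108, 40, 0), (58, 29, 13), (33, 24, 19), (120, 73, 34), (123, 76, 35), (136, 83, 40)]
410 [(45, 43, 41), (41, 42, 39), (42, 38, 39), (26, 24, 23), (19, 16, 16), (91, 43, 10), (238, 125, 0), (239, 149, 8), (235, 111, 0), (250, 142, 0), (248, 142, 0), (104, 39, 1), (113, 46, 2), (116, 57, 16), (123, 76, 37), (119, 72, 33), (129, 77, 35), (176, 109, 49)]
[355 244  65   8 306]
inner [array([ 0.6447, -0.1058,  0.097 ]), array([ 0.649 , -0.1679,  0.097 ]), array([ 0.6532, -0.2272,  0.097 ])]
outer [array([ 0.6297, -0.1056,  0.1   ]), array([ 0.6346, -0.1674,  0.1   ]), array([ 0.6393, -0.2266,  0.1   ])]
```

View pics/s6.png

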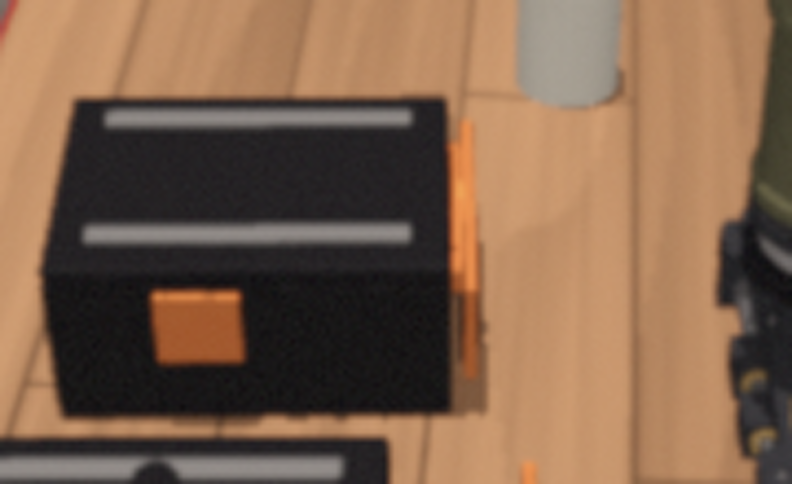

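The scene crop shows the narrow drawer's lip flush against the case front, so it is shut. Next: go over the wide drawer's gap and down behind the lip.

```bash
python3 -m jog '[{"translation":[-0.78,-0.07,0],"twist":0,"claw":0},{"translation":[-0.78,-0.07,0],"twist":0,"claw":0},{"translation":[-0.78,-0.07,0],"twist":0,"claw":0},{"translation":[-0.78,-0.07,0],"twist":0,"claw":0},{"translation":[-0.78,-0.07,0],"twist":0,"claw":0},{"translation":[0,0,0],"twist":0,"claw":0},{"translation":[0,0,0.6],"twist":0,"claw":0},{"translation":[0,0,0],"twist":0,"claw":0}]'
python3 - <<'E'
from h import *
st();sc=r.snapshot('scene');cv2.imwrite('pics/s7.png',cv2.resize(cv2.cvtColor(sc['img'][200:400,180:420],cv2.COLOR_RGB2BGR),None,fx=3,fy=3,interpolation=cv2.INTER_CUBIC))
E
```

```text
clock: 8.48
tool_pos: [0.6194, 0.1811, 0.1513]
eef_rot: [-0.033, 0.999, -0.001, -0.003]
contact_force: [-1.2, -1.0, -0.6]
opening: 0.005
t 8.48 tcp [0.6194 0.1811 0.1513] F [-1.2 -1.  -0.6] open 0.01
[[-0.998, -0.067, -0.006], [-0.067, 0.998, -0.003], [0.006, -0.002, -1.0]] [-0.19  0.83 -0.31  1.57  0.32  0.8   1.  ]
```

View pics/s7.png

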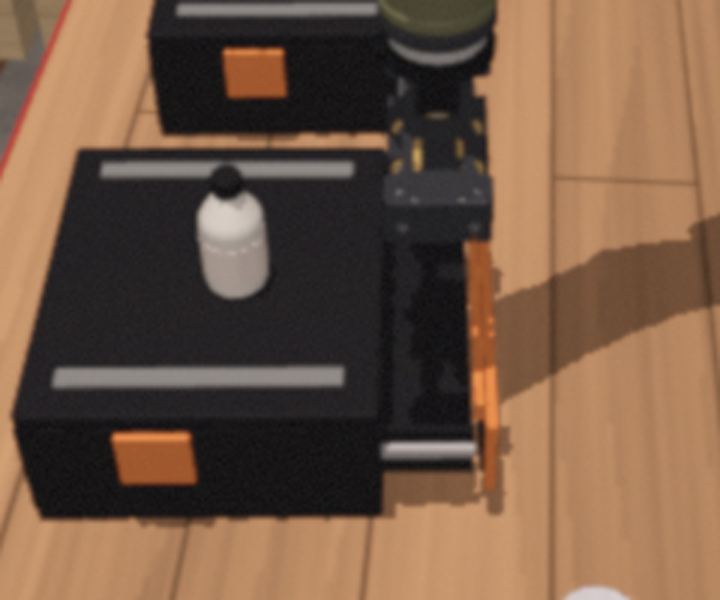

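The gripper hangs over the gap between the lip and the case front and clears the bottle. Down it goes.

```bash
python3 -m jog '[{"translation":[-0.1,0.2,0.4],"twist":0,"claw":0},{"translation":[0,0,0.4],"twist":0,"claw":0},{"translation":[0,0,0.4],"twist":0,"claw":0},{"translation":[0,0,0.4],"twist":0,"claw":0},{"translation":[0,0,0.4],"twist":0,"claw":0},{"translation":[0,0,0],"twist":0,"claw":0},{"translation":[0,0,0],"twist":0,"claw":0}]'
```

```text
clock: 9.12
tool_pos: [0.6243, 0.1915, 0.075]
eef_rot: [-0.034, 0.999, -0.0, -0.001]
contact_force: [-0.6, 0.3, -1.2]
opening: 0.005
```

```bash
python3 -m jog '[{"translation":[0,0,0.12],"twist":0,"claw":0},{"translation":[0.12,0,0],"twist":0,"claw":0},{"translation":[0.12,0,0],"twist":0,"claw":0},{"translation":[0.12,0,0],"twist":0,"claw":0},{"translation":[0.12,0,0],"twist":0,"claw":0},{"translation":[0.15,0,0],"twist":0,"claw":0},{"translation":[0.15,0,0],"twist":0,"claw":0},{"translation":[0.15,0,0],"twist":0,"claw":0},{"translation":[0.15,0,0],"twist":0,"claw":0}]';  python3 -m jog '[{"translation":[0.15,0,0],"twist":0,"claw":0},{"translation":[0.15,0,0],"twist":0,"claw":0},{"translation":[0.15,0,0],"twist":0,"claw":0},{"translation":[0.15,0,0],"twist":0,"claw":0},{"translation":[0.15,0,0],"twist":0,"claw":0},{"translation":[0.15,0,0],"twist":0,"claw":0},{"translation":[0.15,0,0],"twist":0,"claw":0},{"translation":[0.15,0,0],"twist":0,"claw":0}]'
```

```text
clock: 9.87
tool_pos: [0.5823, 0.1891, 0.0705]
eef_rot: [-0.034, 0.999, 0.0, 0.001]
contact_force: [5.7, 0.1, 0.4]
opening: 0.006
clock: 10.53
tool_pos: [0.5333, 0.1857, 0.0699]
eef_rot: [-0.034, 0.999, 0.0, 0.0]
contact_force: [4.2, 0.9, 2.5]
opening: 0.004
```

Hooked and pulling with about 5 N, as expected for the friction. I'll carry on to the stop, slowing near the end.

```bash
python3 -m jog '[{"translation":[0.12,0,0],"twist":0,"claw":0},{"translation":[0.12,0,0],"twist":0,"claw":0},{"translation":[0.12,0,0],"twist":0,"claw":0},{"translation":[0.12,0,0],"twist":0,"claw":0},{"translation":[0.12,0,0],"twist":0,"claw":0},{"translation":[0.1,0,0],"twist":0,"claw":0},{"translation":[0.1,0,0],"twist":0,"claw":0},{"translation":[0.08,0,0],"twist":0,"claw":0}]'; python3 -m jog '[{"translation":[0.08,0,0],"twist":0,"claw":0},{"translation":[0.08,0,0],"twist":0,"claw":0},{"translation":[0,0,0],"twist":0,"claw":0}]'
```

```text
clock: 11.2
tool_pos: [0.4982, 0.1833, 0.0699]
eef_rot: [-0.034, 0.999, 0.0, -0.0]
contact_force: [3.6, 1.4, 2.2]
opening: 0.002
clock: 11.45
tool_pos: [0.4911, 0.1827, 0.0698]
eef_rot: [-0.035, 0.999, -0.0, -0.001]
contact_force: [1.9, 0.8, 0.4]
opening: 0.01
```

```bash
python3 -m jog '[{"translation":[0.08,0,0],"twist":0,"claw":0},{"translation":[0.08,0,0],"twist":0,"claw":0},{"translation":[0.08,0,0],"twist":0,"claw":0},{"translation":[0,0,0],"twist":0,"claw":0}]'; python3 -m jog '[{"translation":[0.08,0,0],"twist":0,"claw":0},{"translation":[0.08,0,0],"twist":0,"claw":0},{"translation":[0,0,0],"twist":0,"claw":0}]'
```

```text
clock: 11.78
tool_pos: [0.4881, 0.1825, 0.07]
eef_rot: [-0.033, 0.999, 0.001, 0.005]
contact_force: [14.4, 0.8, -8.7]
opening: 0.006
clock: 12.03
tool_pos: [0.4882, 0.1826, 0.0703]
eef_rot: [-0.032, 0.999, 0.003, 0.01]
contact_force: [25.2, -0.5, -18.0]
opening: 0.0
```

The stop is reached: no motion with the force at 25 N. I'll back off the lip, rise straight up and look.

```bash
python3 -m jog '[{"translation":[-0.2,0,0],"twist":0,"claw":0},{"translation":[-0.2,0,0],"twist":0,"claw":0},{"translation":[-0.2,0,0],"twist":0,"claw":0},{"translation":[-0.2,0,0],"twist":0,"claw":0},{"translation":[0,0,0],"twist":0,"claw":0}]' && python3 -m jog '[{"translation":[0,0,-0.4],"twist":0,"claw":0},{"translation":[0,0,-0.8],"twist":0,"claw":0},{"translation":[0,0,-0.8],"twist":0,"claw":0},{"translation":[0,0,-0.8],"twist":0,"claw":0},{"translation":[0,0,-0.8],"twist":0,"claw":0},{"translation":[0,0,-0.8],"twist":0,"claw":0},{"translation":[0.8,0,0],"twist":0,"claw":0},{"translation":[0.8,0,0],"twist":0,"claw":0},{"translation":[0,0,0],"twist":0,"claw":0},{"translation":[0,0,0],"twist":0,"claw":0},{"translation":[0,0,0],"twist":0,"claw":0}]'
python3 - <<'E'
from h import *
st();s=r.snapshot('top');save(s,'t8.png')
for k,z in dict(wide_front=.064,wide_lip=.088,wide_case=0,narrow_front=.064,oil=.118,spray=0,mug=0).items():
    for p in r.spot_point(k,'top')[:1]: print(k,round(p['confidence'],2),np.round(at_z(s,*p['location'],z),3))
E
```

```text
clock: 12.45
tool_pos: [0.509, 0.1837, 0.0697]
eef_rot: [-0.034, 0.999, 0.0, -0.0]
contact_force: [0.1, 0.6, 0.4]
opening: 0.006
clock: 13.37
tool_pos: [0.4444, 0.1794, 0.2459]
eef_rot: [-0.035, 0.999, -0.0, -0.0]
contact_force: [0.8, -1.0, -0.1]
opening: 0.007
t 13.37 tcp [0.4444 0.1794 0.2459] F [ 0.8 -1.  -0.1] open 0.01
[[-0.998, -0.069, -0.0], [-0.069, 0.998, -0.0], [0.0, -0.0, -1.0]] [-0.25  0.51 -0.36  1.98  0.26  0.7   0.88]
wide_front 0.86 [0.457 0.19  0.064]
wide_lip 0.96 [0.472 0.184 0.088]
wide_case 0.58 [0.782 0.207 0.   ]
narrow_front 0.56 [ 0.644 -0.163  0.064]
oil 0.57 [0.763 0.218 0.118]
spray 0.55 [0.519 0.503 0.   ]
mug 0.55 [ 0.581 -0.458  0.   ]
```

View pics/t8.png

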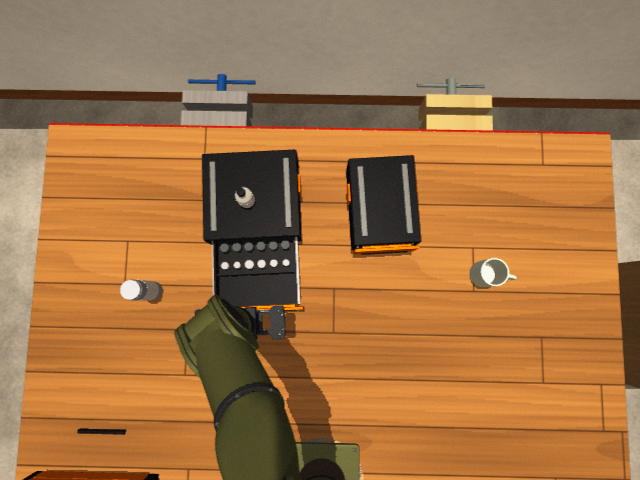

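The picture shows the wide drawer fully out (front at row ~308), the narrow drawer shut (row ~248), and the bottle, can and mug where they stood. The arm hovers clear of everything.

```bash
python3 -c "
from plant import r
print(r.finish_job())"
```

```text
the job is handed in; nothing more can be done
None
```

The job is done and handed in at about 13.4 s on the robot's clock, well inside the 53 s limit. No verdict was reported.

- **Narrow drawer:** I pushed it shut with the closed fingertips until it stopped moving and the force rose to 24 N. A close look from the scene camera showed its lip flush with the case. A thin dark seam showed from above; my measurement put the lip at the case front within a few millimetres, so I took it as shut.
- **Wide drawer:** I hooked the fingers behind the lip and drew it out with 2–6 N of pull to its stop, where it held still at 25 N. The lip moved about 0.12 m from its starting gap of roughly 0.065 m, so it stands at about 0.18 m, its full travel.
- **Bottle, can and mug:** they look unmoved in the last picture. The measured positions agree with the first ones to about 12 mm, which is within the detector's scatter.
- **At the end:** the arm hovered clear with the fingertips at a height of 0.246 m, and the force read about 1 N, which is sensor noise.

While pressing against the two stops I also saw 17–18 N of vertical force, which I took to be friction at the fingertips. It was gone once I backed off.

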